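# Weigh down a glued heat sink and wind the bench timer

## Robot

A 6-joint arm with a two-finger parallel gripper is mounted at the origin on the work surface. World frame = base frame: x ahead of the robot, y to its left, z up, the work surface at z = 0. Lengths are in mm, angles in rad, forces in N, time in s.
With the tool pointing down it reaches from about 400 to 925 mm from the base axis. Payload 12.5 kg.
Tool frame: the origin (TCP) lies at the very end of the fingers, on their centre line; the grasp point (between the pads) lies 19 mm behind it; z points along the fingers, y is the direction in which the jaws open and shut (so a half turn about z gives the same grasp; the last joint's range is limited). The gripper opens to 95 mm and grips with 3 to 60 N. Pads are 20 mm wide; open, the fingers measure 119 mm over their backs; the gripper's body (75 mm by 180 mm) begins 59 mm behind the grasp point.
Start: joints at [1.031, 0.491, 1.559, -0, 1.092, -0.106], TCP at [262.687, 567.135, 214.661] pointing down, gripper open.
Joint ranges: [-3.1, 3.1], [-0.84, 2.19], [0.05, 2.79], [-1.13, 4.28], [0.06, 2.93], [-2.69, 2.69]. Speed limits (rad/s): [2.22, 2.22, 2.79, 3.14, 3.14, 3.14].

## Interface

Orientations are given as [roll, pitch, yaw] about the fixed x, y, z axes, in that order (R = Rz(yaw) Ry(pitch) Rx(roll)).
In Python, from cell import env gives the robot as it stands.
- The arm moves only by the shell command python3 -m pendant 'ROWS'. ROWS is JSON, a list that holds one entry, the list of rows, each a list of 5 numbers: the opening, from 0 (shut) to 1 (fully open), then the shift along the tool's x, y, z in m, then the turn about the tool's z in rad. A call has exactly 8 rows; each row is the pose to reach, as a shift and turn from the pose commanded when the call began, along the tool's axes at that moment; what a row does not reach only later rows make up. A row lasts 1/10 s, in which the tool goes at most 50 mm and 8.59 degrees, less where a joint would pass 70% of its speed; a pose out of reach is approached as far as the arm can. A call with a gripper value outside its range is refused whole. The fingers move at their own pace and stop on an object; the grip force is fixed at half the most. Time passes only in rows, so rows that repeat a pose let the fingers close, or fill a call up. It gives the time, the measured TCP pose, the force and the opening at its end, in the units of the state.
- env.state(): the state, without advancing time (a new reading comes with each control period).
- env.read_camera(name): name is "scene" or "top" or "wrist"; returns a dict with "image" (420x560x3 uint8, blue, green, red), "range_z" (420x560 float32, mm along the optical axis (not along the pixel's ray), 0 where there is no reading), "fx", "fy", "cx", "cy" (pixels), "dist" ([k1, k2, p1, p2, k3] as OpenCV has them; the pictures are not rectified), "rvec" (rotation vector, rad) and "tvec" (3), from world to camera coordinates, as OpenCV has them; the wrist camera has in their place "tool_from_camera" (4x4, takes a point from camera to tool coordinates, whose origin is the TCP and whose axes are the flange's). Camera axes: x right, y down, z forward; pixel columns grow to the right and rows downward; lengths in mm; the calibration is good to about 2 mm. A picture is of the moment at which its call begins: read the wrist's pose just before it.
- env.job_done(): hands the job in, once; it reports no verdict.
The state is a dict: "t": time; "joints": joint angles; "qvel": joint speeds; "tau": joint torques, N m; "eef_pos": TCP position; "tcp_rot": TCP orientation; "ft_force": force on the tool from outside, world axes, zero at the start; "moment": the same for the moment, N m; "opening": opening from 0.0 (shut) to 1.0 (fully open).
Only numpy, scipy, OpenCV 4.12 (cv2) and the standard library are available. Lean on these libraries where they do the work, as an engineer would, in place of code of your own. Each camera call takes 0.05 s, during which the arm holds its last target. There are 200 camera calls.

## Task

The heat sink on the circuit board has just been set in five-minute epoxy. Set the steel weight gently down, upright and centred, on top of the heat sink without shifting the sink, and let go of it; then wind the bench timer clockwise past its ten-minute mark and turn it back to five minutes. The timer is light and its knob is stiff, so press it down lightly while you turn, so that the case neither turns nor slides on the mat, but do not lean on it; leave the other things where they are.

Things in the scene. Friction and masses are not known exactly. Their poses are not given: they have to be found in the camera images.
- timer: free-standing wind-up timer: round white case 86 mm across, 0.23 kg, on four rubber feet 32 mm from its centre; origin at the centre of its underside, on the knob's axis, z up. The black face, 26 mm up, has a wide long white mark at the case's +x for zero, then a mark every 5 minutes (30 degrees) clockwise from above, and short minute marks up to 15. More than 30 N between feet and mat harms it
- timer_knob (a joint): the timer's setting in rad: 0 is zero minutes, growing as the knob turns clockwise seen from above, 0.1047 a minute (five minutes 0.524, ten 1.047), stops at 0 and 5.76. Drag 0.16 N m either way; stays where left. By weight alone the feet hold about 0.07 N m: the case spins with the knob unless that is pressed down with about 8 to 16 N; sideways push uses up the feet's hold too
- timer_grip (a point): on the knob's axis at the top of its grip bar, 53 mm above the timer's underside; turns with the knob. The black bar is 48 mm long, 14 mm wide, 22 mm high, its length along this point's x axis, which points to the end with the white pointer line. It stands on a round aluminium skirt, 55 mm across, 4 mm thick, that turns with it (skirt top 22 mm below this point)
- timer_zero (a point): the zero mark on the rim of the timer's case, 38.5 mm from the knob's axis, 26.5 mm above the timer's underside; shows whether the case has turned or slid
- weight_mid (a point): centre of the loose steel weight (0.4 kg, 64 mm high over all, standing on the mat): a body 40 mm across and 36 mm high with a round grip 18 mm across and 28 mm high on top. The point is half-way up, 32 mm above the underside and 4 mm below the foot of the grip; z up
- sink_mid (a point): centre of the finned aluminium heat sink, 40 x 40 mm and 18 mm high, 50 g; its flat top of fin tips is 9 mm above this point, about 37 mm above the bench; it lies loose in its wet adhesive on the chip and can be pushed off its place; pressing or bumping it with more than 60 N cracks the chip
- holder: low aluminium board holder, 150 x 100 mm, fixed; origin at the centre of its underside, x along its length; the green circuit board in it carries the heat sink 8 mm from the centre towards +x; the jaws and parts on the board stay below the top of the heat sink
- mat: dark bench mat, 560 x 1100 mm and 2 mm thick, fixed, its top 2 mm above the bench; origin at its underside
- bottle: bystander: pale solvent bottle with a steel dispenser top, 60 mm across and 116 mm high; origin at its underside
- spool: bystander: small spool of solder lying flat, 56 mm across and 30 mm high; origin at its underside
- driver: bystander: screwdriver lying on the mat, 160 mm long; origin at its underside

How it is judged (in metres and radians):
On the way, in this order (a step that is already met when the one before it is completed fails the run):
1. the weight stands upright on the heat sink, centred within 8 mm, and is let go (horizontal distance between weight_mid and sink_mid below 0.008 m and height (world z) of weight_mid between 0.065 and 0.073 m and angle between weight_mid's own z axis and vertical below 0.08 rad and contact force between weight and heatsink above 1.5 N and contact force between each of the arm, the fingers and weight below 0.3 N), for 0.2 s.
2. the timer is wound past ten minutes (value of joint timer_knob above 1.047 rad).
3. the timer is turned back to five minutes, within one minute (value of joint timer_knob between 0.419 and 0.628 rad), for 0.2 s.
At the end, for the whole second after the job is handed in: The weight stands upright and at rest on the heat sink, centred within 8 mm, with the sink within 4 mm of where it was glued; the timer stands on its feet, at rest, its zero mark within 12 mm of where it began, and its knob points to five minutes, within one minute (0.42 to 0.63 rad) (all of step 3 and horizontal distance between weight_mid and sink_mid below 0.008 m and height (world z) of weight_mid between 0.065 and 0.073 m and angle between weight_mid's own z axis and vertical below 0.08 rad and contact force between weight and heatsink above 1.5 N and distance of sink_mid from where it was at the start of the episode below 0.004 m and distance of timer_zero from where it was at the start of the episode below 0.012 m and angle between timer's own z axis and vertical below 0.05 rad and linear speed of each of timer, weight below 0.01 m/s); the robot touches nothing.
It fails at once if the timer's case is turned or slid: its zero mark strays more than 12 mm from its place (distance of timer_zero from where it was at the start of the episode above 0.012 m).
It fails at once if the timer is leaned on: more than 30 N between its feet and the mat (contact force between timer and mat above 30 N).
It fails at once if the heat sink is shifted more than 4 mm from its place (distance of sink_mid from where it was at the start of the episode above 0.004 m).
It fails at once if the heat sink is treated roughly: pressed or bumped with more than 60 N, or the weight let go while still more than 3 mm above it (contact force between heatsink and weight above 60 N or contact force between heatsink and the fingers above 60 N or (contact force between each of the fingers, the arm and weight below 0.3 N and contact force between weight and heatsink below 0.3 N and height (world z) of weight_mid above 0.072 m and horizontal distance between weight_mid and sink_mid below 0.05 m)).
It fails at once if the bottle, the spool or the screwdriver is moved more than 20 mm (distance of any of bottle, spool, driver from where it was at the start of the episode above 0.02 m).
It also fails if it takes over 72 s, if anything falls off the work surface, if the arm or the gripper's body presses on something with over 40 N, if the wrist force passes 120 N, or if a joint passes its speed limit or range.

## Working session

There is one attempt and no reset: what is moved stays moved. The work goes in short steps, Python scripts to look and compute and a shell command to move; the robot and the scene stay as the last step left them, time stands still between calls to the robot, and variables do not carry over. Pictures are saved under pics/ and viewed, about 8 in all and at most 12, crops included, and the job is handed in when it is done.

```bash
ls; mkdir -p pics; python3 - <<'E'
from cell import env
import cv2,numpy as np
s=env.state();print(s)
ims=[]
for n in("top","scene"):
    c=env.read_camera(n);np.savez(f"{n}.npz",**c)
    ims.append(c["image"])
    print(n,c["fx"],c["fy"],c["cx"],c["cy"],c["dist"],c["rvec"],c["tvec"])
cv2.imwrite("pics/top.png",ims[0]);cv2.imwrite("pics/scene.png",ims[1])
E
```

```text
pics
{'t': 0.0, 'joints': array([ 1.03141589e+00,  4.91528694e-01,  1.55947404e+00,  1.44428295e-06,
        1.09169848e+00, -1.05604262e-01]), 'qvel': array([-0.00048734,  0.00120371,  0.0001268 , -0.00160057,  0.00111444,
        0.00016433]), 'tau': array([ 1.18319022e-03, -6.12642860e+01, -2.58178514e+01,  6.92993961e-02,
        4.82271519e-02, -1.42162794e-04]), 'eef_pos': array([262.53672593, 566.90307062, 214.07245859]), 'tcp_rot': array([-3.14049041e+00, -1.18124740e-04,  2.70781575e+00]), 'ft_force': array([ 0.2943546 , -0.27533695, -1.00653412]), 'moment': array([ 0.08821567, -0.02842155, -0.00051432]), 'opening': 0.9966536015984417}
top 449.4834920353858 449.4834920353858 272.5619333939174 212.3929537671885 [-0.03290406  0.          0.          0.          0.        ] [ 2.17707348 -2.21202353  0.08744969] [ -78.11917975  613.8824463  1094.83472784]
scene 436.35150692620607 436.35150692620607 284.6058248314695 209.8744779363154 [-0.02291326  0.          0.          0.          0.        ] [ 1.31822443  2.22349472 -0.94748074] [ 380.86096531 -318.24506173 1334.39021852]
```

View pics/top.png

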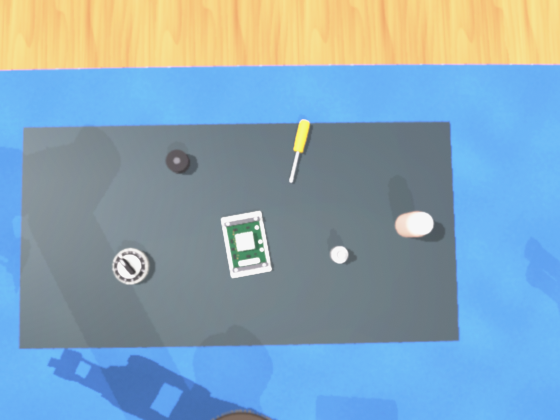

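View pics/scene.png

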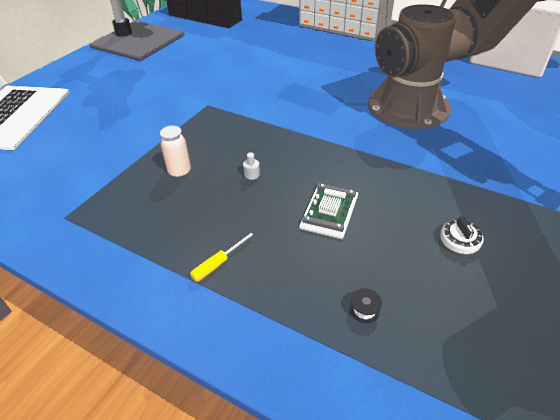

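Top view: weight (339,255), sink (245,241), timer (130,266), bottle (414,224), driver (297,150), spool (177,161). Scene view agrees: weight (251,168), sink (331,206), timer (462,235).

```bash
cat > h.py <<'E'
from cell import env
import cv2,numpy as np
from scipy.spatial.transform import Rotation as Ro
def pose(s=None):
    s=s or env.state();T=np.eye(4);T[:3,:3]=Ro.from_euler('xyz',s["tcp_rot"]).as_matrix();T[:3,3]=s["eef_pos"];return T
def cam2world(c,T=None):
    if "tool_from_camera" in c: return T@np.array(c["tool_from_camera"])
    M=np.eye(4);M[:3,:3]=cv2.Rodrigues(np.array(c["rvec"]))[0];M[:3,3]=np.ravel(c["tvec"]);return np.linalg.inv(M)
def K(c):return np.array([[c["fx"],0,c["cx"]],[0,c["fy"],c["cy"]],[0,0,1.]])
def onplane(c,uv,z,T=None):
    W=cam2world(c,T);p=cv2.undistortPoints(np.float64(uv).reshape(-1,1,2),K(c),np.array(c["dist"],float)).reshape(-1,2)
    d=np.c_[p,np.ones(len(p))]@W[:3,:3].T;o=W[:3,3];return o+d*((z-o[2])/d[:,2])[:,None]
def project(c,P,T=None):
    W=np.linalg.inv(cam2world(c,T));return cv2.projectPoints(np.float64(P).reshape(-1,3),cv2.Rodrigues(W[:3,:3])[0],W[:3,3],K(c),np.array(c["dist"],float))[0].reshape(-1,2)
def intool(P,T=None):
    T=pose() if T is None else T;return (np.asarray(P)-T[:3,3])@T[:3,:3]
E
python3 - <<'E'
from h import *
t=dict(np.load("top.npz"));s=dict(np.load("scene.npz"))
for n,u,v,z in[("weight",(339,255),(251,168),50),("sink",(245,241),(331,206),37),("timer",(130,266),(462,235),40),("bottle",(424,223),(172,132),118),("spool",(177,160),(367,300),32),("dr1",(303,122),(195,275),10),("dr2",(292,181),(252,235),8)]:
    print(n,onplane(t,u,z).round(),onplane(s,v,z).round())
c=env.read_camera("wrist");T=pose();print(c["tool_from_camera"],c["fx"],c["cx"],c["cy"])
for n,p in[("weight",[0]*3)]:pass
b=cv2.resize(t["image"][235:295,100:160],None,fx=8,fy=8,interpolation=cv2.INTER_CUBIC)
w=c["image"][::1];o=np.zeros((480,1040,3),np.uint8);o[:,:480]=b;o[:420,480:]=w
cv2.imwrite("pics/w0.png",cv2.resize(o,(800,369)))
E
```

```text
weight [[ 505. -246.   50.]] [[ 537. -230.   50.]]
sink [[543. -19.  37.]] [[553. -11.  37.]]
timer [[487. 259.  40.]] [[507. 264.  40.]]
bottle [[ 577. -431.  118.]] [[ 579. -421.  118.]]
spool [[745. 147.  32.]] [[744. 149.  32.]]
dr1 [[ 843. -169.   10.]] [[ 836. -177.   10.]]
dr2 [[ 692. -138.    8.]] [[ 689. -135.    8.]]
[[ 4.32223325e-04 -9.67169558e-01 -2.54131577e-01  7.06474697e+01]
 [ 9.99999730e-01  5.69244621e-04 -4.65636195e-04  1.48968960e+00]
 [ 5.95012186e-04 -2.54131307e-01  9.67169543e-01 -1.70106916e+02]
 [ 0.00000000e+00  0.00000000e+00  0.00000000e+00  1.00000000e+00]] 347.21555441137974 279.1868094182481 213.45525014398768
```

View pics/w0.png

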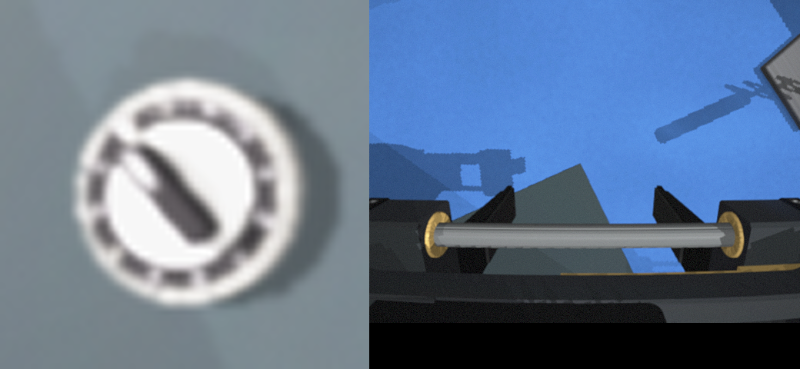

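The zero mark and pointer both face upper-left in the top view, at about +49° world yaw. I'll fly over the timer, sink and weight, taking a wrist picture of each.

```bash
cat > snap.py <<'E'
import sys,pickle
from h import *
s=env.state();T=pose(s);c=env.read_camera("wrist");pickle.dump((c,T),open(sys.argv[1]+".pkl","wb"));cv2.imwrite(f"pics/{sys.argv[1]}.png",c["image"]);print(s["t"],s["eef_pos"].round(1),s["tcp_rot"].round(3))
E
python3 -m pendant '[[[1,-0.334,-0.185,0,0],[1,-0.334,-0.185,0,0],[1,-0.334,-0.185,0,0],[1,-0.334,-0.185,0,0],[1,-0.334,-0.185,0,0],[1,-0.334,-0.185,0,0],[1,-0.334,-0.185,0,0],[1,-0.334,-0.185,0,0]]]'
python3 -m pendant '[[[1,0,0,0,0],[1,0,0,0,0],[1,0,0,0,0],[1,0,0,0,0],[1,0,0,0,0],[1,0,0,0,0],[1,0,0,0,0],[1,0,0,0,0]]]'
python3 snap.py timer
python3 -m pendant '[[[1,-0.168,-0.226,0,0],[1,-0.168,-0.226,0,0],[1,-0.168,-0.226,0,0],[1,-0.168,-0.226,0,0],[1,-0.168,-0.226,0,0],[1,-0.168,-0.226,0,0],[1,-0.168,-0.226,0,0],[1,-0.168,-0.226,0,0]]]'
python3 -m pendant '[[[1,0,0,0,0],[1,0,0,0,0],[1,0,0,0,0],[1,0,0,0,0],[1,0,0,0,0],[1,0,0,0,0],[1,0,0,0,0],[1,0,0,0,0]]]'
python3 snap.py sink
python3 -m pendant '[[[1,-0.062,-0.217,0,0],[1,-0.062,-0.217,0,0],[1,-0.062,-0.217,0,0],[1,-0.062,-0.217,0,0],[1,-0.062,-0.217,0,0],[1,-0.062,-0.217,0,0],[1,-0.062,-0.217,0,0],[1,-0.062,-0.217,0,0]]]'
python3 -m pendant '[[[1,0,0,0,0],[1,0,0,0,0],[1,0,0,0,0],[1,0,0,0,0],[1,0,0,0,0],[1,0,0,0,0],[1,0,0,0,0],[1,0,0,0,0]]]'
python3 snap.py weight
python3 -c "
import cv2,numpy as np
a=[cv2.imread(f'pics/{n}.png')[:300] for n in('timer','sink','weight')]
o=np.zeros((600,1120,3),np.uint8);o[:300,:560]=a[0];o[:300,560:]=a[1];o[300:,:560]=a[2]
cv2.imwrite('pics/m1.png',cv2.resize(o,(800,429)))"
```

```text
t: 0.95
eef_pos: [489.5, 256.2, 214.6]
tcp_rot: [-3.141, 0.0, 2.706]
ft_force: [0.2, 0.3, 0.2]
opening: 0.999
t: 1.75
eef_pos: [487.9, 259.0, 214.7]
tcp_rot: [3.141, 0.0, 2.708]
ft_force: [0.3, -0.5, -0.0]
opening: 1.0
1.75 [487.9 259.  214.7] [3.141 0.    2.708]
t: 2.6
eef_pos: [545.3, -17.2, 214.5]
tcp_rot: [3.141, -0.0, 2.706]
ft_force: [-0.6, 0.3, 1.3]
opening: 0.999
t: 3.4
eef_pos: [545.4, -16.8, 214.6]
tcp_rot: [3.142, -0.0, 2.708]
ft_force: [0.5, 0.2, 0.4]
opening: 0.999
3.4 [545.4 -16.8 214.6] [ 3.142 -0.     2.708]
t: 4.25
eef_pos: [510.6, -238.7, 214.6]
tcp_rot: [3.141, -0.0, 2.709]
ft_force: [-0.3, 0.5, 0.1]
opening: 0.999
t: 5.05
eef_pos: [510.5, -239.8, 214.6]
tcp_rot: [3.141, -0.0, 2.708]
ft_force: [-0.8, 0.4, 0.3]
opening: 0.999
5.05 [ 510.5 -239.8  214.6] [ 3.141 -0.     2.708]
```

View pics/m1.png

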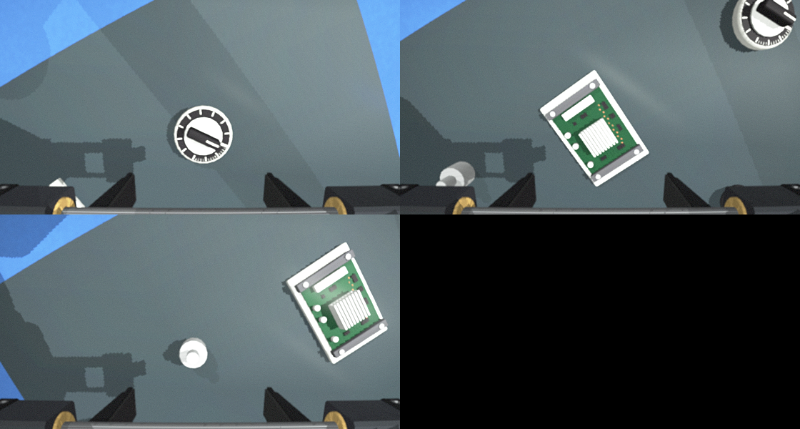

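The wrist pictures (in full-resolution pixels) show the timer at about (284,190), the sink at about (279,194), and the weight at about (270,195). I'll refine these from masks and depth.

```bash
cat > loc.py <<'E'
from h import *
import pickle
def cloud(n):
    c,T=pickle.load(open(n+".pkl","rb"));z=c["range_z"];v,u=np.mgrid[:420,:560]
    p=cv2.undistortPoints(np.float64(np.stack([u.ravel(),v.ravel()],1)).reshape(-1,1,2),K(c),np.array(c["dist"],float)).reshape(-1,2)
    P=np.c_[p*z.ravel()[:,None],z.ravel()];W=cam2world(c,T);P=P@W[:3,:3].T+W[:3,3];P[z.ravel()==0]=np.nan
    return c,T,P.reshape(420,560,3)
E
python3 - <<'E'
from loc import *
def blob(m,seed):
    n,l=cv2.connectedComponents(m.astype(np.uint8));return l==l[seed[1],seed[0]]
# weight
c,T,P=cloud("weight");print("mat z",np.nanmedian(P[150:170,150:200,2]))
R=np.hypot(P[...,0]-505,P[...,1]+240)
for a,b in((55,75),(32,44)):
    m=(P[...,2]>a)&(P[...,2]<b)&(R<60);print("weight",a,m.sum(),np.nanmedian(P[m],0).round(1),np.nanmean(P[m],0).round(1), cv2.minEnclosingCircle(np.float32(P[m][:,:2])))
# white pixels of the weight
# sink
c,T,P=cloud("sink");R=np.hypot(P[...,0]-543,P[...,1]+17)
m=(P[...,2]>33.5)&(P[...,2]<42)&(R<45);
print("sink",m.sum(),cv2.minAreaRect(np.float32(P[m][:,:2])),np.median(P[m],0).round(1))
for n in("sink","weight"):
    c,T,P=cloud(n);R=np.hypot(P[...,0]-543,P[...,1]+17)
    m=((P[...,2]>33.5)&(R<45)).astype(np.uint8);ct=max(cv2.findContours(m,0,1)[0],key=cv2.contourArea)
    r=onplane(c,ct.reshape(-1,2),37,T)[:,:2];print(n,cv2.minAreaRect(np.float32(r)))
# timer
c,T,P=cloud("timer");R=np.hypot(P[...,0]-490,P[...,1]-259)
m=((P[...,2]>15)&(R<60)).astype(np.uint8);ct=max(cv2.findContours(m,0,1)[0],key=cv2.contourArea)
print("timer case",cv2.minEnclosingCircle(np.float32(onplane(c,ct.reshape(-1,2),26,T)[:,:2])))
m=(P[...,2]>47)&(R<50);print("bar",m.sum(),cv2.minAreaRect(np.float32(P[m][:,:2])),np.median(P[m],0))
a=c["image"][120:260,210:360];cv2.imwrite("pics/tz.png",cv2.resize(a,(600,560),interpolation=cv2.INTER_CUBIC))
np.set_printoptions(suppress=True)
E
```

```text
mat z 2.1214538220096983
weight 55 292 [ 507.6 -247.    65.6] [ 507.8 -247.    65. ] ((508.7104797363281, -247.59823608398438), 8.975542068481445)
weight 32 840 [ 504.7 -244.3   38. ] [ 506.7 -246.1   38. ] ((508.5416259765625, -247.58566284179688), 19.93934440612793)
sink 816 ((544.85498046875, -16.774959564208984), (40.17591857910156, 40.16130828857422), 8.614338874816895) [544.5 -17.6  36.9]
sink ((757.2601318359375, -147.838623046875), (614.108642578125, 109.00778198242188), 65.82585144042969)
weight ((544.0711059570312, -18.23359489440918), (41.79388427734375, 42.713478088378906), 8.450867652893066)
timer case ((773.8252563476562, 126.4892349243164), 390.0423278808594)
bar 44987 ((480.14471435546875, 263.86444091796875), (99.31220245361328, 43.099639892578125), 65.46944427490234) [466.17584868 269.71756027 329.96448186]
```

View pics/tz.png

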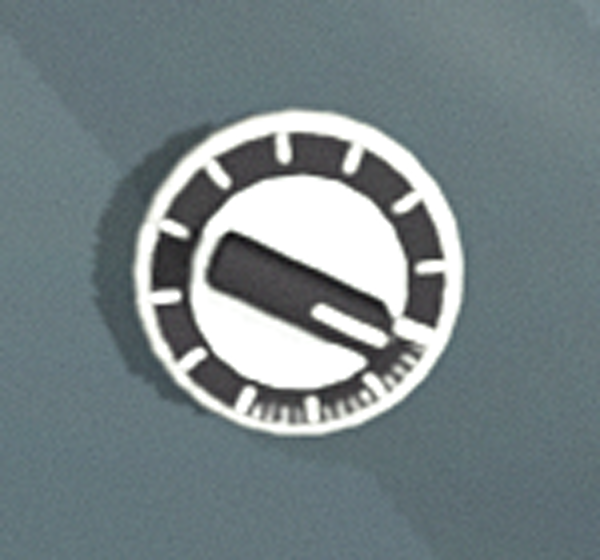

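Weight is at (508.7,-247.6) and the sink at (544.6,-17.3). Next I grasp the weight with the TCP at z≈43.

```bash

python3 -m pendant '[[[0.6,-0.002,-0.008,0.05,0],[0.6,-0.002,-0.008,0.1,0],[0.5,-0.002,-0.008,0.14,0],[0.5,-0.002,-0.008,0.16,0],[0.5,-0.002,-0.008,0.171,0],[0.5,-0.002,-0.008,0.171,0],[0.5,-0.002,-0.008,0.171,0],[0.5,-0.002,-0.008,0.171,0]]]'
python3 -m pendant '[[[0,0,0,0,0],[0,0,0,0,0],[0,0,0,0,0],[0,0,0,0,0],[0,0,0,0,0],[0,0,0,0,0],[0,0,0,0,0],[0,0,0,0,0]]]'
python3 -m pendant '[[[0,0,0,0,0],[0,0,0,0,0],[0,0,0,-0.01,0],[0,0,0,-0.03,0],[0,0,0,-0.05,0],[0,0,0,-0.07,0],[0,0,0,-0.09,0],[0,0,0,-0.09,0]]]'
python3 - <<'E'
from loc import *
c,T,P=cloud("timer");R=np.hypot(P[...,0]-490,P[...,1]-259)
m=((P[...,2]>15)&(P[...,2]<70)&(R<60)).astype(np.uint8);ct=max(cv2.findContours(m,0,1)[0],key=cv2.contourArea)
print("timer case",cv2.minEnclosingCircle(np.float32(onplane(c,ct.reshape(-1,2),26,T)[:,:2])))
m=(P[...,2]>24)&(P[...,2]<30)&(R<60);print("face",cv2.minEnclosingCircle(np.float32(P[m][:,:2])))
m=(P[...,2]>50)&(P[...,2]<70)&(R<50);print("bar",m.sum(),cv2.minAreaRect(np.float32(P[m][:,:2])),np.median(P[m],0))
f=lambda x,y:(210+x/4-.4,120+y/4-.4)
a,b=onplane(c,[f(412,330)],28.5,T)[0],onplane(c,[f(375,333),f(225,257)],55,T)
print("zero",a,"bar ends",b)
print(env.state()["moment"])
E
```

```text
t: 5.9
eef_pos: [509.6, -248.2, 45.0]
tcp_rot: [-3.141, 0.002, 2.708]
ft_force: [0.4, 0.1, -0.8]
opening: 0.503
t: 6.7
eef_pos: [509.0, -247.9, 43.6]
tcp_rot: [3.142, 0.0, 2.708]
ft_force: [0.3, -1.1, 1.3]
opening: 0.18
t: 7.5
eef_pos: [509.7, -248.1, 136.0]
tcp_rot: [-3.141, 0.004, 2.708]
ft_force: [1.0, -0.1, -4.4]
opening: 0.184
timer case ((487.8218994140625, 266.7201843261719), 42.80403137207031)
face ((488.4209899902344, 266.3547668457031), 42.704044342041016)
bar 697 ((488.54791259765625, 266.48883056640625), (48.504676818847656, 14.161581993103027), 40.160308837890625) [487.73788999 266.27360313  54.70345253]
zero [512.85872155 287.70907604  28.5       ] bar ends [[503.18457641 279.39232312  55.        ]
 [470.9244368  254.24443129  55.        ]]
[ 0.00711643 -0.01259464 -0.01382252]
```

Held: opening 0.184 (≈17.5 mm), and the force shows about 4 N of weight. The timer centre is (488.4,266.5), with the bar at +40°. Moving over the sink.

```bash

python3 -m pendant '[[[0,0.010,0.035,0,0],[0,0.0215,0.075,0,0],[0,0.033,0.115,0,0],[0,0.0445,0.155,0,0],[0,0.056,0.195,0,0],[0,0.062,0.215,0,0],[0,0.0645,0.224,0,0],[0,0.0645,0.224,0,0]]]'
python3 -m pendant '[[[0,0,0,0.01,0],[0,0,0,0.02,0],[0,0,0,0.03,0],[0,0,0,0.04,0],[0,0,0,0.04,0],[0,0,0,0.04,0],[0,0,0,0.04,0],[0,0,0,0.04,0]]]'
python3 snap.py held
python3 - <<'E'
from loc import *
c,T,P=cloud("held");c2=c["image"].copy()
print(project(c,[[544.6,-17.3,37]],T))
for n in("top","scene"):
    d=env.read_camera(n);u=project(d,[[544.6,-17.3,50]])[0].astype(int)
    cv2.imwrite(f"pics/{n}h.png",d["image"]);print(u)
    g=cv2.resize(d["image"][u[1]-40:u[1]+40,u[0]-40:u[0]+40],(420,420),interpolation=cv2.INTER_CUBIC)
    c2=np.hstack([c2,g])
cv2.imwrite("pics/m2.png",cv2.resize(c2,(800,240)))
E
```

```text
t: 8.3
eef_pos: [544.3, -16.6, 132.9]
tcp_rot: [-3.141, -0.001, 2.709]
ft_force: [-0.1, -1.1, -4.3]
opening: 0.186
t: 9.1
eef_pos: [544.8, -17.5, 94.1]
tcp_rot: [3.141, 0.001, 2.708]
ft_force: [-0.2, -0.3, -4.3]
opening: 0.179
9.1 [544.8 -17.5  94.1] [3.141e+00 1.000e-03 2.708e+00]
[[277.24283573 228.49588219]]
[243 240]
[330 198]
```

View pics/m2.png

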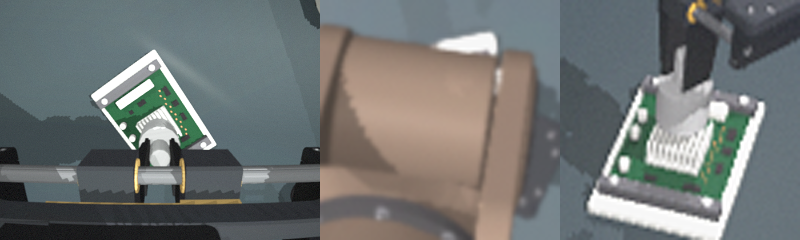

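The weight hangs upright about 15 mm above the sink, at wrist pixel (277,235). Lowering gently.

```bash

python3 -m pendant '[[[0,0,0,0.005,0],[0,0,0,0.009,0],[0,0,0,0.012,0],[0,0,0,0.013,0],[0,0,0,0.0135,0],[0,0,0,0.014,0],[0,0,0,0.014,0],[0,0,0,0.014,0]]]'
python3 -m pendant '[[[0,0,0,0.0005,0],[0,0,0,0.0005,0],[0,0,0,0.001,0],[0,0,0,0.001,0],[0,0,0,0.0015,0],[0,0,0,0.0015,0],[0,0,0,0.0015,0],[0,0,0,0.0015,0]]]'
```

```text
t: 10.05
eef_pos: [544.6, -17.5, 79.7]
tcp_rot: [3.141, 0.0, 2.708]
ft_force: [0.1, -0.3, -4.5]
opening: 0.185
t: 10.85
eef_pos: [544.8, -17.6, 78.5]
tcp_rot: [3.141, 0.001, 2.708]
ft_force: [-1.7, -0.5, 5.2]
opening: 0.183
```

Contact is about 9.5 N, so I'm releasing and then rising.

```bash

python3 -m pendant '[[[0.3,0,0,0,0],[0.4,0,0,0,0],[0.5,0,0,0,0],[0.5,0,0,0,0],[0.5,0,0,0,0],[0.5,0,0,-0.005,0],[0.5,0,0,-0.03,0],[0.5,0,0,-0.06,0]]]'
python3 -m pendant '[[[0.5,0,0,-0.05,0],[0.5,0,0,-0.08,0],[0.5,0,0,-0.08,0],[0.5,0,0,-0.08,0],[0.5,0,0,-0.08,0],[0.5,0,0,-0.08,0],[0.5,0,0,-0.08,0],[0.5,0,0,-0.08,0]]]'
python3 snap.py placed
python3 - <<'E'
from loc import *
c,T,P=cloud("placed");R=np.hypot(P[...,0]-544.6,P[...,1]+17.3)
for a,b in((97,104),(71,75)):
    m=(P[...,2]>a)&(P[...,2]<b)&(R<40)
    print("weight",a,m.sum(),cv2.minEnclosingCircle(np.float32(P[m][:,:2])) if m.any() else 0,np.median(P[m][:,2]))
m=(P[...,2]>33.5)&(P[...,2]<40)&(R<40);print("sink",m.sum(),cv2.minAreaRect(np.float32(P[m][:,:2])))
print(T[:3,:3].round(3))
E
```

```text
t: 11.65
eef_pos: [544.0, -17.4, 138.3]
tcp_rot: [-3.141, -0.002, 2.708]
ft_force: [0.0, -0.8, 0.1]
opening: 0.503
t: 12.45
eef_pos: [544.4, -17.5, 217.5]
tcp_rot: [-3.141, -0.001, 2.708]
ft_force: [0.7, 0.3, 0.0]
opening: 0.499
12.45 [544.4 -17.5 217.5] [-3.141e+00 -1.000e-03  2.708e+00]
weight 97 323 ((544.4489135742188, -16.54214859008789), 8.929130554199219) 100.79144005784002
weight 71 955 ((544.4906616210938, -16.575889587402344), 19.899324417114258) 72.97672993144818
sink 143 ((544.76513671875, -16.709341049194336), (39.98929214477539, 40.185943603515625), 8.432178497314453)
[[-0.907  0.42  -0.001]
 [ 0.42   0.907  0.   ]
 [ 0.001 -0.    -1.   ]]
```

The weight stands within 0.4 mm of the sink centre, and the sink hasn't moved. Moving to the timer, turning so the jaws line up across the bar.

```bash

python3 -m pendant '[[[0.5,0.025,0.034,0,-0.14],[0.5,0.05,0.069,0,-0.28],[0.5,0.08,0.110,0,-0.42],[0.5,0.105,0.145,0,-0.56],[0.5,0.13,0.18,0,-0.70],[0.5,0.15,0.207,0,-0.84],[0.5,0.165,0.227,0,-0.98],[0.5,0.170,0.234,0,-1.12]]]'
python3 -m pendant '[[[0.5,0,0,0.03,-0.014],[0.5,0,0,0.06,-0.014],[0.5,0,0,0.08,-0.014],[0.5,0,0,0.08,-0.014],[0.5,0,0,0.08,-0.014],[0.5,0,0,0.08,-0.014],[0.5,0,0,0.08,-0.014],[0.5,0,0,0.08,-0.014]]]'
python3 snap.py t2
cat > bar.py <<'E'
import sys
from loc import *
c,T,P=cloud(sys.argv[1]);R=np.hypot(P[...,0]-488.4,P[...,1]-266.5)
m=(P[...,2]>51)&(P[...,2]<60)&(R<35);r=cv2.minAreaRect(np.float32(P[m][:,:2]))
print("bar",m.sum(),r);b=r[0]
m=(P[...,2]>25)&(P[...,2]<30)&(R<60);f=cv2.minEnclosingCircle(np.float32(P[m][:,:2]));print("face",f)
print("joints",env.state()["joints"].round(3),"shift to bar, tool axes",intool([*b,33],T).round(1), "tool x dir deg",np.degrees(np.arctan2(T[1,0],T[0,0])).round(1))
E
python3 bar.py t2
```

```text
t: 13.3
eef_pos: [487.9, 268.5, 217.9]
tcp_rot: [3.141, -0.0, -2.447]
ft_force: [0.1, -0.8, 0.1]
opening: 0.502
t: 14.1
eef_pos: [488.9, 266.4, 139.0]
tcp_rot: [-3.141, 0.001, -2.441]
ft_force: [-0.8, 0.7, 0.5]
opening: 0.501
14.1 [488.9 266.4 139. ] [-3.141e+00  1.000e-03 -2.441e+00]
bar 1071 ((487.6908264160156, 266.00238037109375), (46.6009407043457, 13.576567649841309), 39.73253631591797)
face ((487.77978515625, 265.9360656738281), 42.437923431396484)
joints [ 0.38   0.485  1.811  0.     0.844 -1.891] shift to bar, tool axes [  1.3   0.5 106. ] tool x dir deg -139.9
```

Bar and tool agree within 1 mm and 0.4°. Descending to about 3 mm above the skirt and closing softly.

```bash

python3 -m pendant '[[[0.4,0.001,0,0.04,0],[0.4,0.001,0,0.07,0],[0.3,0.001,0,0.09,0],[0.25,0.001,0,0.1,0],[0.2,0.001,0,0.103,0],[0.2,0.001,0,0.103,0],[0.2,0.001,0,0.103,0],[0.2,0.001,0,0.103,0]]]'
python3 -m pendant '[[[0.15,0,0,0,0],[0.1,0,0,0,0],[0,0,0,0,0],[0,0,0,0,0],[0,0,0,0,0],[0,0,0,0,0],[0,0,0,0,0],[0,0,0,0,0]]]'
python3 -m pendant '[[[0,0,0,0.0005,0],[0,0,0,0.0005,0],[0,0,0,0.0005,0],[0,0,0,0.0005,0],[0,0,0,0.0005,0],[0,0,0,0.0005,0],[0,0,0,0.0005,0],[0,0,0,0.0005,0]]]'
```

```text
t: 14.95
eef_pos: [488.3, 265.8, 36.1]
tcp_rot: [-3.141, 0.002, -2.441]
ft_force: [-0.5, -1.0, -0.1]
opening: 0.196
t: 15.75
eef_pos: [488.1, 265.8, 35.6]
tcp_rot: [-3.141, 0.001, -2.441]
ft_force: [-1.5, -1.1, 5.9]
opening: 0.143
t: 16.55
eef_pos: [488.2, 265.8, 35.6]
tcp_rot: [-3.141, 0.001, -2.441]
ft_force: [-2.1, -0.3, 11.1]
opening: 0.143
```

Pressing at 11 N. Adding a touch and turning a first step.

```bash

python3 -m pendant '[[[0,0,0,0.0001,0.03],[0,0,0,0.0002,0.06],[0,0,0,0.0002,0.1],[0,0,0,0.0002,0.15],[0,0,0,0.0002,0.2],[0,0,0,0.0002,0.25],[0,0,0,0.0002,0.3],[0,0,0,0.0002,0.3]]]'
python3 -c "
from h import *
s=env.state();print(s['moment'],s['joints'][5])"
```

```text
t: 17.35
eef_pos: [488.3, 265.5, 35.6]
tcp_rot: [-3.141, 0.001, -2.743]
ft_force: [-0.9, -3.9, 14.0]
opening: 0.146
[-0.61296615  0.39877826 -0.02164205] -1.5897660727806795
```

```bash

python3 - <<'E'
from h import *
d=env.read_camera("scene");c0=dict(np.load("scene.npz"))
print(project(d,[[512.9,287.7,28.5]]))
g=[cv2.resize(i[205:265,430:500],(560,480),interpolation=cv2.INTER_CUBIC) for i in(c0["image"],d["image"])]
cv2.imwrite("pics/m3.png",cv2.resize(np.hstack(g),(800,343)))
E
```

```text
[[471.41610373 244.63505952]]
```

View pics/m3.png

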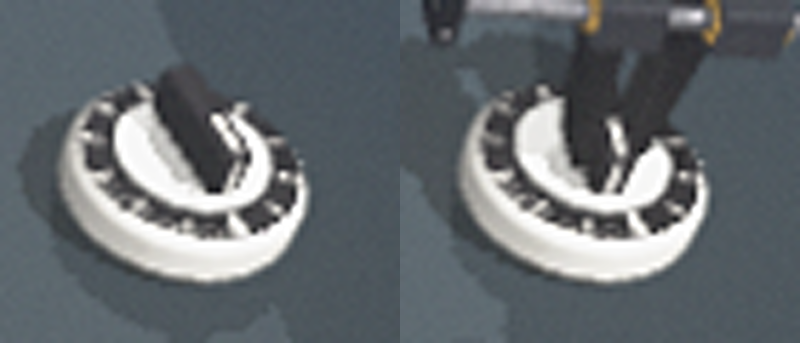

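Before and after, the zero mark sits at the same crop pixel, (237,222), so the case is holding and the knob is turning. Relieving the small sideways force and continuing.

```bash

python3 -m pendant '[[[0,0.0001,-0.0003,0,0.04],[0,0.0002,-0.0004,0,0.09],[0,0.0002,-0.0004,0,0.14],[0,0.0002,-0.0004,0,0.19],[0,0.0002,-0.0004,0,0.24],[0,0.0002,-0.0004,0,0.29],[0,0.0002,-0.0004,0,0.34],[0,0.0002,-0.0004,0,0.34]]]'
```

```text
t: 18.2
eef_pos: [488.4, 265.1, 35.6]
tcp_rot: [3.141, 0.002, -3.083]
ft_force: [-0.6, -3.8, 14.3]
opening: 0.144
```

```bash

python3 -m pendant '[[[0,0,-0.0003,0,0.0],[0,0,-0.0006,0,0.04],[0,0,-0.0006,-0.0001,0.09],[0,0,-0.0006,-0.0001,0.14],[0,0,-0.0006,-0.0001,0.19],[0,0,-0.0006,-0.0001,0.24],[0,0,-0.0006,-0.0001,0.28],[0,0,-0.0006,-0.0001,0.28]]]'
```

```text
t: 19.0
eef_pos: [488.4, 264.8, 35.6]
tcp_rot: [3.141, 0.001, 2.921]
ft_force: [-0.9, -0.3, 13.3]
opening: 0.145
```

```bash

python3 -m pendant '[[[0,0,0,0,0.05],[0,0,0,0,0.1],[0,0,0,0,0.15],[0,0,0,0,0.2],[0,0,0,0,0.25],[0,0,0,0,0.3],[0,0,0,0,0.33],[0,0,0,0,0.33]]]'
python3 - <<'E'
from h import *
d=env.read_camera("scene");c0=dict(np.load("scene.npz"))
g=[cv2.resize(i[205:265,430:500],(560,480),interpolation=cv2.INTER_CUBIC) for i in(c0["image"],d["image"])]
cv2.imwrite("pics/m4.png",cv2.resize(np.hstack(g),(800,343)))
E
```

```text
t: 19.8
eef_pos: [488.3, 264.5, 35.6]
tcp_rot: [3.141, 0.001, 2.591]
ft_force: [-1.4, -3.8, 12.8]
opening: 0.143
```

View pics/m4.png

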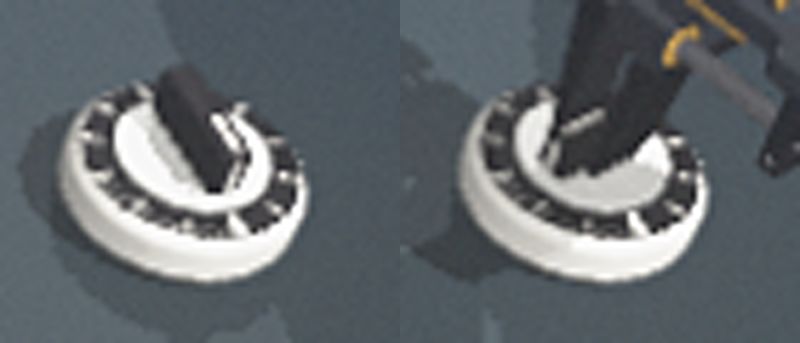

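The case is still in place, with zero at the same pixel, and the gripper has turned 1.25 rad. A bit further for margin, then back.

```bash

python3 -m pendant '[[[0,-0.0001,-0.0003,0,0.03],[0,-0.0002,-0.0005,0,0.06],[0,-0.0002,-0.0005,0,0.06],[0,-0.0002,-0.0005,0,0.02],[0,-0.0002,-0.0005,0,-0.03],[0,-0.0002,-0.0005,0,-0.08],[0,-0.0002,-0.0005,0,-0.13],[0,-0.0002,-0.0005,0,-0.13]]]'
python3 -m pendant '[[[0,0,0,0,-0.05],[0,0,0,0,-0.1],[0,0,0,0,-0.15],[0,0,0,0,-0.2],[0,0,0,0,-0.25],[0,0,0,0,-0.25],[0,0,0,0,-0.25],[0,0,0,0,-0.25]]]'
```

```text
t: 20.65
eef_pos: [488.3, 264.5, 35.6]
tcp_rot: [3.14, 0.001, 2.723]
ft_force: [-0.7, 1.5, 12.6]
opening: 0.142
t: 21.45
eef_pos: [488.4, 264.8, 35.6]
tcp_rot: [3.14, 0.002, 2.972]
ft_force: [-2.1, 3.3, 11.4]
opening: 0.146
```

```bash

python3 -m pendant '[[[0,0.0002,0.0004,0,-0.05],[0,0.0002,0.0004,0,-0.1],[0,0.0002,0.0004,0,-0.15],[0,0.0002,0.0005,0,-0.2],[0,0.0002,0.0006,0,-0.25],[0,0.0002,0.0006,0,-0.3],[0,0.0002,0.0006,0,-0.35],[0,0.0002,0.0006,0,-0.35]]]'
```

```text
t: 22.25
eef_pos: [488.4, 265.2, 35.6]
tcp_rot: [3.141, 0.002, -2.96]
ft_force: [-1.9, 1.2, 11.9]
opening: 0.145
```

Back at 0.52 rad. Releasing and rising for a check.

```bash

python3 -m pendant '[[[0,0,0,-0.0006,0],[0,0,0,-0.0006,0],[0.25,0,0,-0.0006,0],[0.35,0,0,-0.0006,0],[0.4,0,0,-0.001,0],[0.4,0,0,-0.01,0],[0.4,0,0,-0.04,0],[0.4,0,0,-0.08,0]]]'
python3 -m pendant '[[[0.5,0,0,-0.04,0],[0.5,0,0,-0.08,0],[0.5,0,0,-0.1,0],[0.5,0,0,-0.1,0],[0.5,0,0,-0.1,0],[0.5,0,0,-0.1,0],[0.5,0,0,-0.1,0],[0.5,0,0,-0.1,0]]]'
python3 snap.py t3; python3 bar.py t3
python3 - <<'E'
from loc import *
c,T,P=cloud("t3");u=project(c,[[488,266,28]],T)[0].astype(int);print(u)
y,x=max(u[1]-70,0),u[0]-75;a=c["image"][y:y+140,x:x+150];print("crop origin",x,y)
cv2.imwrite("pics/tz3.png",cv2.resize(a,None,fx=4,fy=4,interpolation=cv2.INTER_CUBIC))
E
```

```text
t: 23.05
eef_pos: [486.9, 264.3, 114.6]
tcp_rot: [-3.141, -0.003, -2.961]
ft_force: [-0.3, -0.2, 0.6]
opening: 0.4
t: 23.85
eef_pos: [487.5, 264.6, 213.7]
tcp_rot: [-3.141, -0.001, -2.961]
ft_force: [0.8, 0.1, 0.1]
opening: 0.501
23.85 [487.5 264.6 213.7] [-3.141e+00 -1.000e-03 -2.961e+00]
bar 690 ((487.7310791015625, 266.1340637207031), (47.5513801574707, 13.718132972717285), 10.085376739501953)
face ((487.9412841796875, 266.1017150878906), 42.57264709472656)
joints [ 0.378  0.393  1.733  0.     1.017 -1.373] shift to bar, tool axes [ -0.7   1.5 180.7] tool x dir deg -169.7
[279 192]
crop origin 204 122
```

View pics/tz3.png

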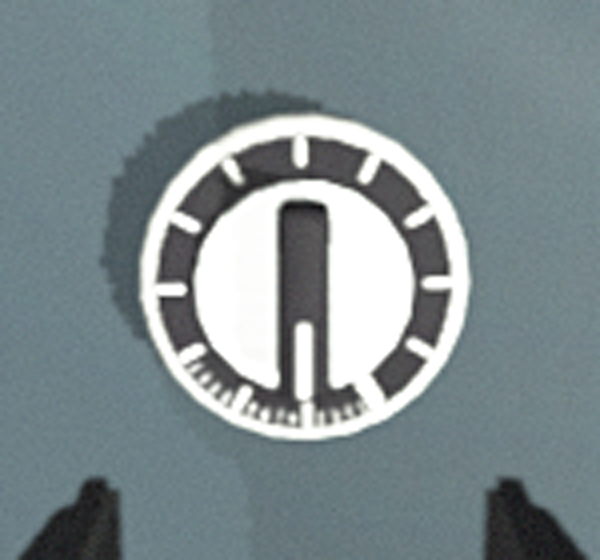

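The pointer (302,360) lines up with the 5-minute mark (308,410), and the zero mark is at (372,388). The bar turned 30.1° net and the case centre moved less than 0.5 mm. Handing in.

```bash
python3 -c "
from h import *
d=env.read_camera('scene');c0=dict(np.load('scene.npz'))
print(env.job_done(),env.state()['t'])"
```

```text
the job is handed in; nothing more can be done
the job is handed in; nothing more can be done
```

The job is handed in, with about 24 s used on the robot clock at the last check. `job_done` gives no verdict, so what follows are my own readings.

- **Weight:** it stands upright and released on the heat sink, within about 0.4 mm of its centre by depth image. It touched down at about 9.5 N, and I saw no shift of the sink. I measured this just after releasing it, and did not look again after working the timer.
- **Timer:** I pressed the knob at 11–14 N and wound it about 1.3 rad clockwise by the gripper's angle (ten minutes is 1.047). I then turned it back to five minutes. The last picture shows the pointer on the five-minute mark, with the bar 30° from where it started.
- **Timer case:** its centre is within about 0.5 mm of the start. The zero mark sat at the same pixel in both checks while winding; in the last picture I judged it by eye only. Sideways force reached about 4 N at times, and I eased it off as I turned.
- **Other things:** the arm finished clear above the timer with the gripper open. It never worked near the bottle, spool or screwdriver, but I did not measure them again.

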